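Build up a two-section buffing pack on its spindle

ROBOT

A 6-joint arm with a two-finger parallel gripper is mounted at the origin on the work surface; the furniture and walls round the work are solid. World frame = base frame: x ahead of the robot, y to its left, z up, the work surface at z = 0. Lengths are in m, angles in degrees, forces in N, time in s.
With the tool pointing down it reaches from about 0.4 to 0.825 m from the base axis. Payload 7 kg.
Tool frame: the origin (TCP) lies on the centre line of the jaws, within the pads' length; the fingertips stand 11 mm ahead of it and the grasp point (between the pads) lies 8 mm behind it; z points along the fingers, y is the direction in which the jaws open and shut (so a half turn about z gives the same grasp; the last joint's range is limited). The gripper opens to 88 mm and grips with 3 to 60 N. Pads are 19 mm wide; open, the fingers measure 130 mm over their backs; the gripper's body (78 mm by 193 mm) begins 47 mm behind the grasp point.
Start: joints at [-53.738, 20.546, 0.682, 0, -70.136, -16.507], TCP at [0.228, -0.635, 0.238] pointing down, gripper open.
Joint ranges: [-176.03, 176.03], [-82.01, 121.73], [-58.28, 71.71], [-173.87, 95.51], [-174.79, -0.11], [-173.66, 173.66]. Speed limits (degrees/s): [136.94, 136.94, 172.46, 180, 180, 180].

INTERFACE

Orientations are given as [roll, pitch, yaw] about the fixed x, y, z axes, in that order (R = Rz(yaw) Ry(pitch) Rx(roll)).
In Python, from plant import ctrl, cams, order gives the robot as it stands.
- The arm moves only by the tool jog_arm, never from a script. Its argument "motion" is a list of rows, each an object with "offset": the shift along the tool's x, y, z in mm, a list of three; "roll": the turn about the tool's z in rad; "hand": the finger opening in mm, from 0 to 87.6. A call has 1 to 20 rows; each row is the pose to reach, as a shift and turn from the pose commanded when the call began, along the tool's axes at that moment; what a row does not reach only later rows make up. A row lasts 1/12 s, in which the tool goes at most 41.7 mm and 7.16 degrees, less where a joint would pass 70% of its speed; a pose out of reach is approached as far as the arm can. A call with a gripper value outside its range is refused whole. The fingers move at their own pace and stop on an object; the grip force is fixed at half the most. Time passes only in rows, so rows that repeat a pose let the fingers close. It gives the time, the measured TCP pose, the force and the opening at its end, in the units of the state.
- ctrl.get_obs(): the state, without advancing time (a new reading comes with each control period).
- cams.snapshot(name): name is "scene" or "top"; returns a dict with "img" (420x560x3 uint8, red, green, blue), "K" (3x3 intrinsics, pixels), "cam_to_world" (4x4, takes a point from camera to world coordinates). Camera axes: x right, y down, z forward; pixel columns grow to the right and rows downward; lengths in m; the calibration is good to about 2 mm. A picture is of the moment at which its call begins. There is no depth.
- order.close_job(): hands the job in, once; it reports no verdict.
The state is a dict: "clock": time; "joint_pos": joint angles; "qvel": joint speeds; "tau": joint torques, N m; "tool_pos": TCP position; "orientation": TCP orientation; "force": force on the tool from outside, world axes, zero at the start; "moment": the same for the moment, N m; "opening": finger opening in m.
Only numpy, scipy, OpenCV 4.12 (cv2) and the standard library are available. Lean on these libraries where they do the work, as an engineer would, in place of code of your own. Each camera call takes 0.05 s, during which the arm holds its last target. There are 200 camera calls.

TASK

Build the buffing pack on the spindle that stands upright in its stand: the dark steel backing flange first, then the orange sisal buff, the aluminium spacer ring, the white cotton buff, and last the brass flange with its hub upward. Slide each part right down so that it lies flat on the one below before you fetch the next, and leave the finished pack standing free. Take care not to shove or knock over the tall brass vase; I shall screw the nut on myself.

Things in the scene. Friction and masses are not known exactly. Their poses are not given: they have to be found in the camera images.
- stand: Fixed stand on the bench: dark green cast foot 80 mm across, 13 mm high; on it a steel seat 36 mm across, its flat top 22 mm above the bench; from the seat a 14 mm steel spindle rises upright, straight to 84 mm above the bench, then tapers. Origin: spindle axis at bench height, z up. Undersides of the seated parts, in order, lie 22, 30, 42, 54, 68 mm above it
- nose (a point): Tip of the spindle's bullet nose, on its axis, 97 mm above the bench; the nose tapers from 14 mm across at 84 mm to 5 mm across at the tip
- back_flange: Backing flange: flat black steel disc, 50 mm across, 8 mm thick, with an 18 mm bore through its centre. Origin: centre of its underside, on the axis; z up along the bore. Lies flat on the bench
- sisal_buff: Sisal buff: stitched orange-brown disc, 60 mm across, 12 mm thick, rigid, 18 mm bore. Origin: centre of its underside; z up along the bore. Lies flat on the bench
- spacer: Spacer: short bare aluminium tube, 32 mm across, 12 mm high, 18 mm bore. Origin: centre of its underside; z up along the bore. Stands on the bench
- cotton_buff: Cotton buff: stitched off-white disc, 60 mm across, 14 mm thick, rigid, 18 mm bore. Origin: centre of its underside; z up along the bore. Lies flat on the bench (the large off-white wheels at the right edge of the bench are others, 84 and 100 mm across)
- hub_flange: Outer flange: brass, a rim 44 mm across and 4 mm thick below, on it a hub 28 mm across that rises to 14 mm above the underside; 18 mm bore through both. Origin: centre of the underside; z up along the bore. Lies on its rim, hub up, on the bench
- brass_vase: Tall slim brass vase, 62 mm across, 217 mm high, loose, standing beyond the work to the left. Origin: centre of its foot; z up
Mind the look-alikes: they are no part of the job. Of the things that look like the hub_flange, take the one that is farthest to the robot's right at the start.

How it is judged:
By the outcome, as a careful person would: the job done as asked, in the order asked, and still so for the second after the job is handed in, with the robot touching nothing.
It also fails if it takes over 122 s, if anything falls off the work surface, if the arm or the gripper's body presses on something with over 40 N, if the wrist force passes 120 N, or if a joint passes its speed limit or range.

## Working session

There is one attempt and no reset: what is moved stays moved. The work goes in short steps, Python scripts to look and compute and a tool call to move; the robot and the scene stay as the last step left them, time stands still between calls to the robot, and variables do not carry over. Pictures are saved under pics/ and viewed, about 12 in all and at most 16, crops included, and the job is handed in when it is done.

Besides the shell and the picture viewer there is one more tool, called after "Request:" by a JSON object that holds its "fn" and its "kwargs", one argument or row to a line. jog_arm: Moves the arm, as the interface text tells. Its arguments: {"type":"object","properties":{"motion":{"type":"array"}},"required":["motion"]}

```bash
mkdir -p pics; ls
cat > h.py <<'E'
import numpy as np, cv2, sys
from plant import ctrl, cams, order
def snap(n, f=None):
    s=cams.snapshot(n); 
    if f: cv2.imwrite(f, s["img"][:,:,::-1])
    return s
def ray(s,u,v,z):
    K=np.array(s["K"]);T=np.array(s["cam_to_world"])
    d=T[:3,:3]@np.linalg.solve(K,[u,v,1.]);o=T[:3,3]
    return o+d*(z-o[2])/d[2]
def proj(s,p):
    K=np.array(s["K"]);T=np.array(s["cam_to_world"])
    c=K@(T[:3,:3].T@(np.array(p)-T[:3,3]));return c[:2]/c[2]
E
python3 - <<'E'
from h import *
for n in("scene","top"):
    s=snap(n,f"pics/{n}0.png"); print(n,np.round(s["K"],1).tolist(),np.round(s["cam_to_world"],3).tolist())
print(ctrl.get_obs())
E
```

```text
pics
scene [[479.8, 0.0, 274.0], [0.0, 479.8, 203.0], [0.0, 0.0, 1.0]] [[-0.505, -0.535, 0.677, -0.222], [-0.863, 0.311, -0.399, 0.444], [0.003, -0.786, -0.618, 0.748], [0.0, 0.0, 0.0, 1.0]]
top [[513.2, 0.0, 287.8], [0.0, 513.2, 208.0], [0.0, 0.0, 1.0]] [[0.025, -0.992, 0.125, 0.345], [-1.0, -0.025, -0.0, 0.019], [0.003, -0.125, -0.992, 1.166], [0.0, 0.0, 0.0, 1.0]]
{'clock': 0.1, 'joint_pos': array([-5.37368572e+01,  2.05864853e+01,  6.38944188e-01, -1.58383078e-02,
       -7.01351921e+01, -1.65069529e+01]), 'qvel': array([ 0.11666664, -0.01044521,  0.06498387,  0.01445569, -0.00726886,
       -0.0335662 ]), 'tau': array([-1.31485551e-03, -5.84161663e+01,  2.93751633e+01,  7.01538295e+00,
        1.01788758e-02, -6.07970378e-05]), 'tool_pos': array([ 0.22798994, -0.63489149,  0.23673128]), 'orientation': array([ 1.79916446e+02, -9.23280632e-03, -1.60249196e+02]), 'force': array([ 0.06645134,  0.80358531, -0.26689473]), 'moment': array([0.00840921, 0.02287088, 0.01551147]), 'opening': 0.08802766809218908}
```

View pics/top0.png

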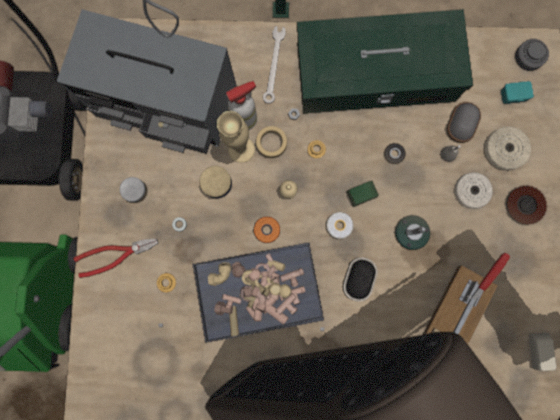

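View pics/scene0.png

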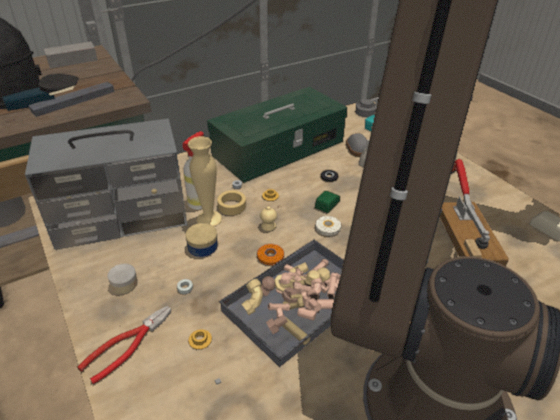

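Top view: stand (413,232), sisal (267,230), cotton (340,225), dark ring (395,153). Brass flange candidates are (316,149) and (167,283); the one farthest right (smaller y) is (316,149). Spacer candidates are (180,224) and (294,113). I'll enlarge these to confirm.

Run:
```python
from h import *
im=cv2.imread("pics/top0.png"); sc=cv2.imread("pics/scene0.png")
c=lambda i,u,v:cv2.resize(i[v-22:v+22,u-22:u+22],(196,196),interpolation=cv2.INTER_CUBIC)
r1=[c(im,*p) for p in[(395,153),(267,230),(340,225),(413,232)]]
r2=[c(im,*p) for p in[(316,149),(167,283),(180,224),(294,113)]]
r3=[c(sc,*p) for p in[(270,196),(200,339),(185,287),(237,185)]]
cv2.imwrite("pics/m1.png",np.vstack([np.hstack(r) for r in(r1,r2,r3)]))
s=cams.snapshot("top")
for n,u,v,z in[("bf",395,153,.008),("sis",267,230,.012),("cot",340,225,.014),("stand",413,232,.013),("hub",316,149,.014),("hub2",167,283,.014),("sp?",180,224,.012),("sp2?",294,113,.012),("vase",233,120,.217),("vasefoot",245,155,0)]:
    print(n,np.round(ray(s,u,v,z),3), "mm/px",round(np.linalg.norm(ray(s,u+1,v,z)-ray(s,u,v,z))*1e3,2))
```

```text
bf [ 0.625 -0.226  0.008] mm/px 2.31
sis [0.439 0.064 0.012] mm/px 2.25
cot [ 0.455 -0.1    0.014] mm/px 2.25
stand [ 0.443 -0.265  0.013] mm/px 2.25
hub [ 0.628 -0.043  0.014] mm/px 2.3
hub2 [0.316 0.282 0.014] mm/px 2.22
sp? [0.448 0.26  0.012] mm/px 2.25
sp2? [0.713 0.009 0.012] mm/px 2.32
vase [0.631 0.127 0.217] mm/px 1.9
vasefoot [0.613 0.121 0.   ] mm/px 2.32
```

View pics/m1.png

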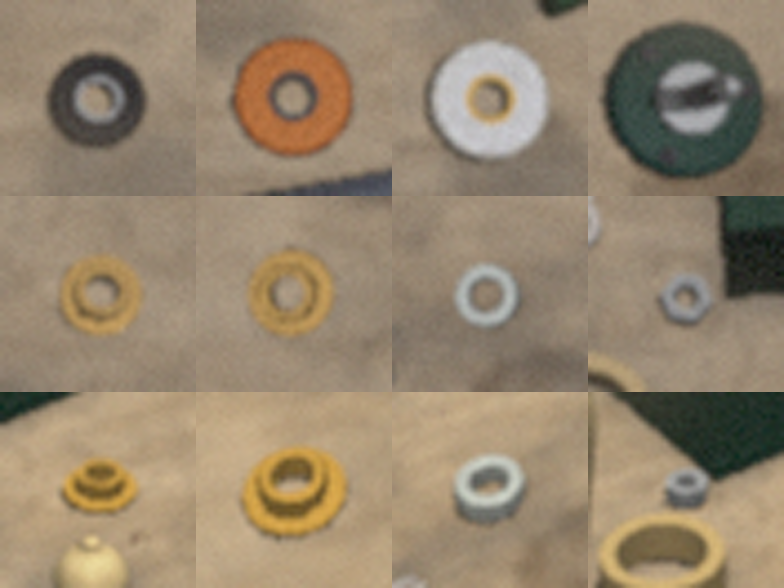

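Confirmed: the spacer is (180,224), a plain tube, while (294,113) is a hex nut. The hub flange is (316,149). Next: precise centres by mask.

```bash
cat >> h.py <<'E'
def blob(s,u,v,R,z,bg=26,inv=False,r=0):
    # centre of the object nearest (u,v): Lab distance from local bench colour, filled contour
    lab=cv2.cvtColor(cv2.GaussianBlur(s["img"],(3,3),0),cv2.COLOR_RGB2LAB).astype(float)
    y0,x0=v-R,u-R; p=lab[y0:v+R+1,x0:u+R+1]
    b=np.median(np.concatenate([p[0],p[-1],p[:,0],p[:,-1]]),axis=0)
    m=(np.linalg.norm(p-b,axis=2)>bg).astype(np.uint8)
    cs,_=cv2.findContours(m,cv2.RETR_EXTERNAL,cv2.CHAIN_APPROX_NONE)
    c=max(cs,key=cv2.contourArea); h=cv2.convexHull(c); M=cv2.moments(h)
    cx,cy=M["m10"]/M["m00"]+x0,M["m01"]/M["m00"]+y0
    w=ray(s,cx,cy,z); px=np.linalg.norm(ray(s,cx+1,cy,z)-w)
    return np.round([cx,cy],1),np.round(w*1e3,1),round(2e3*px*np.sqrt(M["m00"]/np.pi),1)
E
python3 - <<'E'
from h import *
s=snap("top"); t=snap("scene")
for n,u,v,R,z,bg in[("bf",395,153,18,.004,26),("sis",267,230,17,.006,26),("cot",340,225,20,.007,26),("stand",413,232,24,.010,22),("hub",316,149,14,.004,16),("sp",180,224,12,.006,18)]:
    print(n,*blob(s,u,v,R,z,bg))
for n,u,v,R,z,bg in[("bf",330,176,14,.004,26),("sis",270,255,17,.006,26),("cot",328,226,17,.007,26),("hub",270,195,13,.004,16),("sp",185,287,12,.006,18)]:
    print("scene",n,*blob(t,u,v,R,z,bg))
im=s["img"][205:260,385:445][:,:,::-1]
cv2.imwrite("pics/st.png",cv2.resize(im,None,fx=10,fy=10,interpolation=cv2.INTER_CUBIC))
E
```

```text
bf [394.1 153.5] [ 624.6 -224.5    4. ] 50.8
sis [266.  229.2] [441.5  66.4   6. ] 59.1
cot [339.9 224.6] [ 456.1 -100.8    7. ] 56.1
stand [415.5 236.7] [ 432.6 -271.3   10. ] 97.6
hub [316.3 149. ] [630.7 -44.2   4. ] 37.3
sp [177.2 221.4] [454.3 268.3   6. ] 35.7
scene bf [329.3 176. ] [ 619.4 -224.     4. ] 44.8
scene sis [271.7 258.7] [423.7  69.5   6. ] 67.2
scene cot [328.3 223.3] [ 457.6 -105.2    7. ] 47.0
scene hub [269.8 195.5] [624.8 -41.6   4. ] 36.4
scene sp [182.4 284.3] [451.8 265.5   6. ] 41.3
```

View pics/st.png

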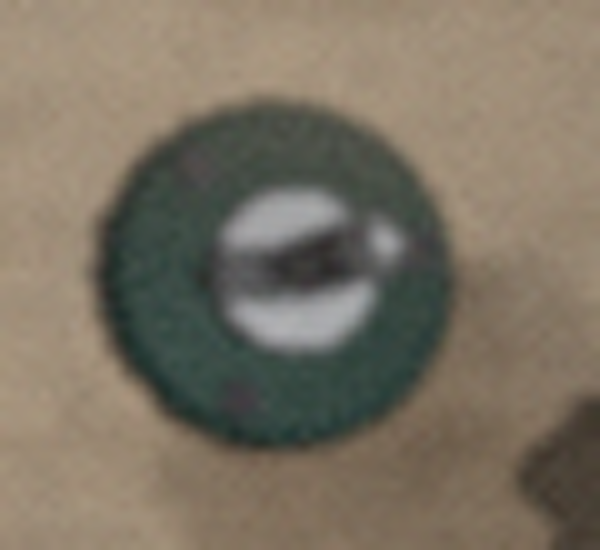

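Request:
{"fn": "jog_arm", "kwargs": {
  "motion": [
    {"offset": [0, 0, 0], "roll": 0.115, "hand": 80},
    {"offset": [0, 0, 0], "roll": 0.23, "hand": 80},
    {"offset": [0, 0, 0], "roll": 0.345, "hand": 80},
    {"offset": [0, 0, 0], "roll": 0.345, "hand": 80}
  ]
}}

```text
clock: 0.58
tool_pos: [0.2281, -0.6351, 0.2374]
orientation: [180.0, -0.0, 179.7]
force: [0.3, -0.5, 0.4]
opening: 0.0799
```

Stand crop (10×, origin 385,205): seat centre (414.2,231.4), foot (412,232), nose tip about (423.3,229). I'll refine the part centres using colour thresholds set halfway between part and bench.

```bash
cat >> h.py <<'E'
def circ(s,u,v,R,z,rin=None,rpx=10):
    # Otsu on Lab distance from bench colour in 6x crop; ellipse fit to outer contour hull
    f=6; im=s["img"][v-R:v+R+1,u-R:u+R+1]
    lab=cv2.cvtColor(cv2.resize(im,None,fx=f,fy=f,interpolation=cv2.INTER_CUBIC),cv2.COLOR_RGB2LAB).astype(float)
    b=np.median(np.concatenate([lab[:6].reshape(-1,3),lab[-6:].reshape(-1,3),lab[:,:6].reshape(-1,3),lab[:,-6:].reshape(-1,3)]),axis=0)
    d=cv2.GaussianBlur(np.linalg.norm((lab-b)*[.7,1.5,1.5],axis=2),(0,0),3)
    d=np.clip(d*2,0,255).astype(np.uint8); t,m=cv2.threshold(d,0,255,cv2.THRESH_OTSU)
    cs,_=cv2.findContours(m,cv2.RETR_EXTERNAL,cv2.CHAIN_APPROX_NONE)
    c=cv2.convexHull(max(cs,key=cv2.contourArea)); (x,y),ax,an=cv2.fitEllipse(c)
    cx,cy=(x+.5)/f-.5+u-R,(y+.5)/f-.5+v-R; w=ray(s,cx,cy,z); px=np.linalg.norm(ray(s,cx+1,cy,z)-w)
    vis=cv2.resize(im,None,fx=f,fy=f,interpolation=cv2.INTER_CUBIC)[:,:,::-1].copy(); cv2.drawContours(vis,[c],-1,(0,0,255),1)
    return np.round([cx,cy],1),np.round(w*1e3,1),np.round(np.array(ax)/f*px*1e3,1),cv2.resize(vis,(190,190))
E
python3 - <<'E'
from h import *
s=snap("top"); t=snap("scene"); V=[[],[]]
for k,q in enumerate([(s,[("bf",394,153,17,.005),("sis",267,230,17,.008),("cot",340,225,18,.009),("hub",316,149,14,.004),("sp",180,224,12,.008)]),(t,[("bf",330,176,14,.005),("sis",270,254,18,.006),("cot",328,226,17,.007),("hub",270,195,13,.004),("sp",185,287,12,.006)])]):
    for n,u,v,R,z in q[1]:
        r=circ(q[0],u,v,R,z); print("top scene".split()[k],n,*r[:3]); V[k].append(r[3])
cv2.imwrite("pics/c.png",cv2.resize(np.vstack([np.hstack(x) for x in V]),(800,320)))
for n,u,v,z in[("seat",414.25,231.35,.022),("foot",412,232,.011),("nose",423.3,229,.097)]: print(n,np.round(ray(s,u,v,z)*1e3,1))
E
```

```text
top bf [394.2 153.4] [ 624.7 -224.4    5. ] [49.4 50.5]
top sis [266.2 229.3] [441.3  66.    8. ] [59.9 61.1]
top cot [339.7 224.8] [ 455.5 -100.     9. ] [57.  57.7]
top hub [316.1 148.9] [630.9 -43.9   4. ] [41.7 43. ]
top sp [178.7 223.7] [449.1 264.2   8. ] [30.8 31.8]
scene bf [328.9 175.7] [ 619.6 -222.9    5. ] [34.5 49.9]
scene sis [273. 260.] [418.8  69.2   6. ] [65.4 80.1]
scene cot [328.1 223.6] [ 456.8 -104.2    7. ] [38.1 58.3]
scene hub [269.8 195.2] [625.8 -42.2   4. ] [32. 43.]
scene sp [184.2 286.6] [444.1 264.7   6. ] [33.3 35.7]
seat [ 443.7 -265.5   22. ]
foot [ 443.  -263.1   11. ]
nose [ 442.6 -265.8   97. ]
```

View pics/c.png

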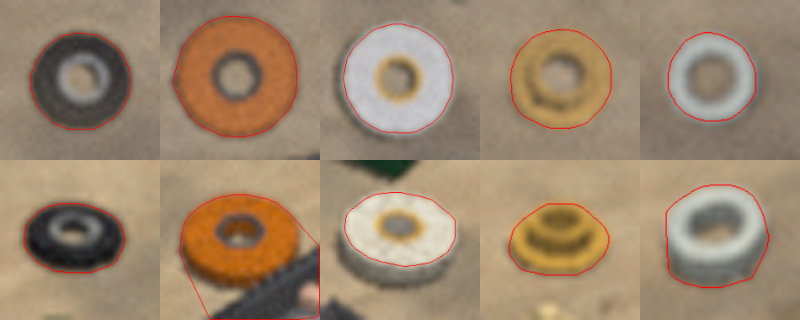

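Request:
{"fn": "jog_arm", "kwargs": {
  "motion": [
    {"offset": [-397, 411, 60], "roll": -0.005, "hand": 72},
    {"offset": [-397, 411, 60], "roll": -0.005, "hand": 72},
    {"offset": [-397, 411, 60], "roll": -0.005, "hand": 72},
    {"offset": [-397, 411, 60], "roll": -0.005, "hand": 72},
    {"offset": [-397, 411, 60], "roll": -0.005, "hand": 72},
    {"offset": [-397, 411, 60], "roll": -0.005, "hand": 72},
    {"offset": [-397, 411, 60], "roll": -0.005, "hand": 72},
    {"offset": [-397, 411, 60], "roll": -0.005, "hand": 72},
    {"offset": [-397, 411, 60], "roll": -0.005, "hand": 72},
    {"offset": [-397, 411, 60], "roll": -0.005, "hand": 72},
    {"offset": [-397, 411, 60], "roll": -0.005, "hand": 72},
    {"offset": [-397, 411, 60], "roll": -0.005, "hand": 72},
    {"offset": [-397, 411, 60], "roll": -0.005, "hand": 72},
    {"offset": [-397, 411, 60], "roll": -0.005, "hand": 72},
    {"offset": [-397, 411, 60], "roll": -0.005, "hand": 72},
    {"offset": [-397, 411, 60], "roll": -0.005, "hand": 72},
    {"offset": [-397, 411, 60], "roll": -0.005, "hand": 72},
    {"offset": [-397, 411, 60], "roll": -0.005, "hand": 72}
  ]
}}

```text
clock: 2.18
tool_pos: [0.6247, -0.225, 0.1777]
orientation: [-180.0, -0.0, -179.7]
force: [-0.1, 0.5, 0.5]
opening: 0.0724
```

Request:
{"fn": "jog_arm", "kwargs": {
  "motion": [
    {"offset": [0, 0.5, 100], "roll": 0, "hand": 72},
    {"offset": [0, 0.5, 100], "roll": 0, "hand": 72},
    {"offset": [0, 0.5, 100], "roll": 0, "hand": 72},
    {"offset": [0, 0.5, 135], "roll": 0, "hand": 72},
    {"offset": [0, 0.5, 150], "roll": 0, "hand": 72},
    {"offset": [0, 0.5, 160], "roll": 0, "hand": 72},
    {"offset": [0, 0.5, 165], "roll": 0, "hand": 72},
    {"offset": [0, 0.5, 165], "roll": 0, "hand": 72},
    {"offset": [0, 0.5, 165], "roll": 0, "hand": 72}
  ]
}}

```text
clock: 2.93
tool_pos: [0.6259, -0.2244, 0.0139]
orientation: [-180.0, 0.1, -179.7]
force: [0.2, 0.7, 0.6]
opening: 0.0719
```

Run:
```python
from h import *
t=snap("scene"); cv2.imwrite("pics/g1.png",cv2.resize(t["img"][90:240,240:440][:,:,::-1],(800,600),interpolation=cv2.INTER_CUBIC))
```

```text
(no output)
```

View pics/g1.png

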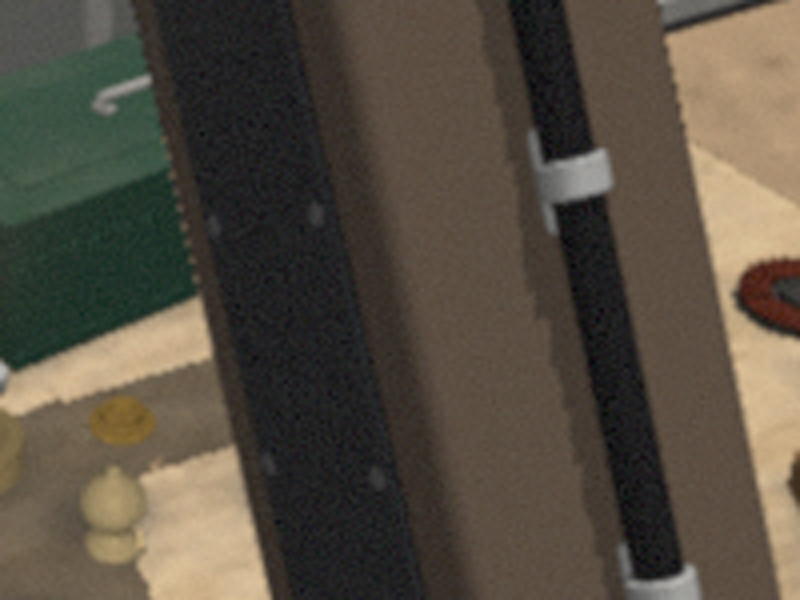

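The arm blocks the scene view of the pick, so I'll rely on jaw opening and forces.

Request:
{"fn": "jog_arm", "kwargs": {
  "motion": [
    {"offset": [1, 0, 1], "roll": 0, "hand": 44},
    {"offset": [1, 0, 1], "roll": 0, "hand": 44},
    {"offset": [1, 0, 1], "roll": 0, "hand": 44},
    {"offset": [1, 0, 1], "roll": 0, "hand": 44},
    {"offset": [1, 0, 1], "roll": 0, "hand": 44},
    {"offset": [1, 0, 1], "roll": 0, "hand": 44},
    {"offset": [1, 0, 1], "roll": 0, "hand": 44}
  ]
}}

```text
clock: 3.57
tool_pos: [0.6245, -0.2239, 0.012]
orientation: [-180.0, 0.0, -179.7]
force: [-0.7, 0.7, 4.5]
opening: 0.0481
```

Request:
{"fn": "jog_arm", "kwargs": {
  "motion": [
    {"offset": [0, 0, -60], "roll": 0, "hand": 44},
    {"offset": [0, 0, -110], "roll": 0, "hand": 44},
    {"offset": [0, 0, -110], "roll": 0, "hand": 44},
    {"offset": [0, 0, -110], "roll": 0, "hand": 44},
    {"offset": [0, 0, -110], "roll": 0, "hand": 44},
    {"offset": [0, 0, -110], "roll": 0, "hand": 44}
  ]
}}

```text
clock: 4.07
tool_pos: [0.6235, -0.2235, 0.1208]
orientation: [180.0, -0.1, -179.8]
force: [-0.9, 1.0, -2.4]
opening: 0.048
```

Run:
```python
from h import *
o=ctrl.get_obs();print(o["opening"],o["force"],o["tool_pos"])
s=snap("top"); t=snap("scene")
a=cv2.resize(s["img"][80:240,300:480],(540,480),interpolation=cv2.INTER_CUBIC)
p=proj(t,[.62,-.22,.11]); print(p)
cv2.imwrite("pics/g2.png",a[:,:,::-1])
```

```text
0.04800805718759376 [-0.93447276  1.0360504  -2.3957992 ] [ 0.62349639 -0.22352329  0.12075403]
[330.96030194 142.35317607]
```

View pics/g2.png

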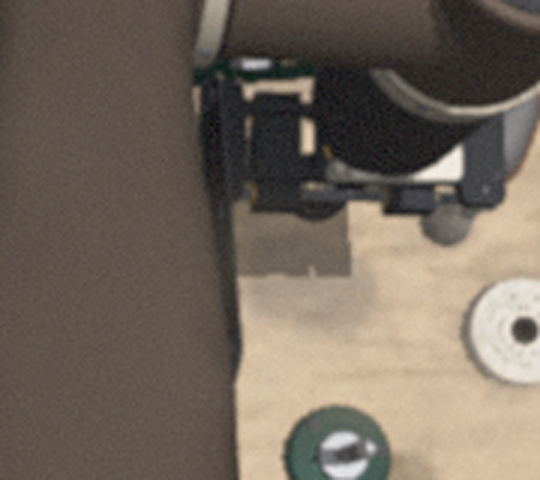

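The flange is held (dark rim visible under the hand, opening steady). Over to the stand.

Request:
{"fn": "jog_arm", "kwargs": {
  "motion": [
    {"offset": [40, -10, -8], "roll": 0, "hand": 44},
    {"offset": [80, -20, -8], "roll": 0, "hand": 44},
    {"offset": [120, -30, -8], "roll": 0, "hand": 44},
    {"offset": [150, -38, -8], "roll": 0, "hand": 44},
    {"offset": [170, -41, -8], "roll": 0, "hand": 44},
    {"offset": [180.5, -42, -8], "roll": 0, "hand": 44},
    {"offset": [180.5, -42, -8], "roll": 0, "hand": 44},
    {"offset": [180.5, -42, -8], "roll": 0, "hand": 44},
    {"offset": [180.5, -42, -8], "roll": 0, "hand": 44}
  ]
}}

```text
clock: 4.92
tool_pos: [0.445, -0.2667, 0.1293]
orientation: [-180.0, -0.0, -179.7]
force: [1.3, -0.6, -2.0]
opening: 0.0484
```

Run:
```python
from h import *
s=snap("top"); t=snap("scene")
p=proj(t,[.443,-.265,.1]);q=proj(s,[.443,-.265,.1]); print(p,q)
a=cv2.resize(s["img"][170:290,350:510],(400,300),interpolation=cv2.INTER_CUBIC)
u,v=int(p[0]),int(p[1]); b=cv2.resize(t["img"][v-60:v+60,u-80:u+80],(400,300),interpolation=cv2.INTER_CUBIC)
cv2.imwrite("pics/g3.png",np.hstack([a,b])[:,:,::-1])
```

```text
[390.05771278 174.69839734] [423.29385796 228.69908425]
```

View pics/g3.png

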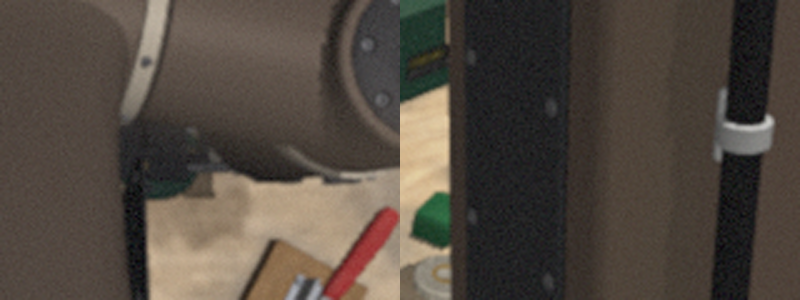

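Request:
{"fn": "jog_arm", "kwargs": {
  "motion": [
    {"offset": [1.5, 0.8, 0], "roll": 0, "hand": 44},
    {"offset": [1.5, 0.8, 8], "roll": 0, "hand": 44},
    {"offset": [1.5, 0.8, 14], "roll": 0, "hand": 44},
    {"offset": [1.5, 0.8, 19], "roll": 0, "hand": 44},
    {"offset": [1.5, 0.8, 23], "roll": 0, "hand": 44},
    {"offset": [1.5, 0.8, 25], "roll": 0, "hand": 44},
    {"offset": [1.5, 0.8, 27], "roll": 0, "hand": 44},
    {"offset": [1.5, 0.8, 27], "roll": 0, "hand": 44},
    {"offset": [1.5, 0.8, 27], "roll": 0, "hand": 44}
  ]
}}

```text
clock: 5.77
tool_pos: [0.4425, -0.266, 0.1026]
orientation: [-180.0, 0.0, -179.7]
force: [-0.0, -0.5, -1.0]
opening: 0.0485
```

Request:
{"fn": "jog_arm", "kwargs": {
  "motion": [
    {"offset": [0, 0, 3], "roll": 0, "hand": 44},
    {"offset": [0, 0, 6], "roll": 0, "hand": 44},
    {"offset": [0, 0, 9], "roll": 0, "hand": 44},
    {"offset": [0, 0, 12], "roll": 0, "hand": 44},
    {"offset": [0, 0, 12], "roll": 0, "hand": 44}
  ]
}}

```text
clock: 6.18
tool_pos: [0.442, -0.2658, 0.0898]
orientation: [180.0, -0.1, -179.7]
force: [0.1, -0.0, -1.2]
opening: 0.0483
```

Request:
{"fn": "jog_arm", "kwargs": {
  "motion": [
    {"offset": [0, 0, 3], "roll": 0, "hand": 44},
    {"offset": [0, 0, 6], "roll": 0, "hand": 44},
    {"offset": [0, 0, 9], "roll": 0, "hand": 44},
    {"offset": [0, 0, 12], "roll": 0, "hand": 44},
    {"offset": [0, 0, 12], "roll": 0, "hand": 44}
  ]
}}

```text
clock: 6.6
tool_pos: [0.4419, -0.2658, 0.0778]
orientation: [180.0, -0.1, -179.7]
force: [-0.1, 0.0, -1.1]
opening: 0.0486
```

Request:
{"fn": "jog_arm", "kwargs": {
  "motion": [
    {"offset": [0, 0, 5], "roll": 0, "hand": 44},
    {"offset": [0, 0, 10], "roll": 0, "hand": 44},
    {"offset": [0, 0, 15], "roll": 0, "hand": 44},
    {"offset": [0, 0, 20], "roll": 0, "hand": 44},
    {"offset": [0, 0, 25], "roll": 0, "hand": 44},
    {"offset": [0, 0, 29], "roll": 0, "hand": 44},
    {"offset": [0, 0, 31], "roll": 0, "hand": 44},
    {"offset": [0, 0, 31], "roll": 0, "hand": 44}
  ]
}}

```text
clock: 7.27
tool_pos: [0.4421, -0.2659, 0.0469]
orientation: [180.0, -0.1, -179.7]
force: [0.5, 0.2, -0.4]
opening: 0.048
```

Request:
{"fn": "jog_arm", "kwargs": {
  "motion": [
    {"offset": [0, 0, 0], "roll": 0, "hand": 70},
    {"offset": [0, 0, 0], "roll": 0, "hand": 70},
    {"offset": [0, 0, 0], "roll": 0, "hand": 70},
    {"offset": [0, 0, 0], "roll": 0, "hand": 70},
    {"offset": [0, 0, 0], "roll": 0, "hand": 70},
    {"offset": [0, 0, -40], "roll": 0, "hand": 70},
    {"offset": [0, 0, -80], "roll": 0, "hand": 70},
    {"offset": [0, 0, -120], "roll": 0, "hand": 70},
    {"offset": [0, 20, -120], "roll": 0, "hand": 78},
    {"offset": [0, 60, -120], "roll": 0, "hand": 78},
    {"offset": [0, 100, -120], "roll": 0, "hand": 78},
    {"offset": [0, 140, -120], "roll": 0, "hand": 78},
    {"offset": [0, 180, -120], "roll": 0, "hand": 78},
    {"offset": [0, 220, -120], "roll": 0, "hand": 78},
    {"offset": [0, 260, -120], "roll": 0, "hand": 78},
    {"offset": [0, 300, -120], "roll": 0, "hand": 78},
    {"offset": [0, 331, -120], "roll": 0, "hand": 78},
    {"offset": [0, 331, -120], "roll": 0, "hand": 78},
    {"offset": [0, 331, -120], "roll": 0, "hand": 78}
  ]
}}

```text
clock: 8.85
tool_pos: [0.4408, 0.0667, 0.1678]
orientation: [180.0, 0.0, -179.5]
force: [-0.3, -0.4, 1.2]
opening: 0.0781
```

Run:
```python
from h import *
s=snap("top"); t=snap("scene")
p=proj(t,[.443,-.265,.04]);q=proj(s,[.443,-.265,.04]); print(p,q)
a=cv2.resize(s["img"][200:260,380:460],(400,300),interpolation=cv2.INTER_CUBIC)
u,v=int(p[0]),int(p[1]); b=cv2.resize(t["img"][v-60:v+60,u-80:u+80],(400,300),interpolation=cv2.INTER_CUBIC)
cv2.imwrite("pics/g4.png",np.hstack([a,b])[:,:,::-1])
```

```text
[386.31161844 194.91941986] [416.0591132  231.01047658]
```

View pics/g4.png

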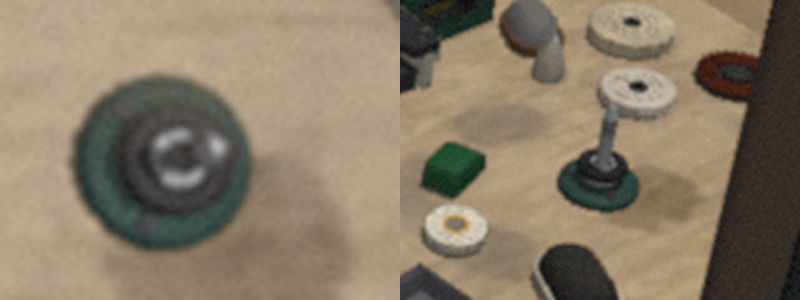

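Flange is on the stand (top crop: concentric at about (415.6,231.6)). I'll check numerically that it's down and flat.

Run:
```python
from h import *
t=snap("scene"); im=t["img"]
for z in(.03,.022): # predicted rim outline extents
    P=np.array([proj(t,[.4428+.025*np.cos(a),-.2655+.025*np.sin(a),z]) for a in np.linspace(0,6.28,60)]); print(z,P.min(0).round(1),P.max(0).round(1))
P=np.array([proj(t,[.4428+.04*np.cos(a),-.2655+.04*np.sin(a),.013]) for a in np.linspace(0,6.28,60)]); print("foot",P.min(0).round(1),P.max(0).round(1))
c=im[175:225,360:410].astype(int); hsv=cv2.cvtColor(im[175:225,360:410],cv2.COLOR_RGB2HSV)
g=(hsv[...,0]>60)&(hsv[...,0]<100)&(hsv[...,1]>90); d=(c.max(2)<75)&~g
for n,m in(("green",g),("dark",d)):
    k,l,st,ce=cv2.connectedComponentsWithStats(m.astype(np.uint8)); i=1+st[1:,4].argmax(); print(n,st[i][:2]+[360,175],st[i][:2]+[360,175]+st[i][2:4],ce[i]+[360,175],st[i][4])
cv2.imwrite("pics/flat.png",cv2.resize(im[165:215,360:420][:,:,::-1],(720,600),interpolation=cv2.INTER_CUBIC))
```

```text
0.03 [375.6 192. ] [396.3 204.5]
0.022 [375.2 194.6] [395.8 207.1]
foot [368.6 193.8] [401.4 213.9]
green [393 206] [400 213] [396.76923077 209.46153846] 13
dark [369 194] [401 219] [384.72062084 206.66740576] 451
```

View pics/flat.png

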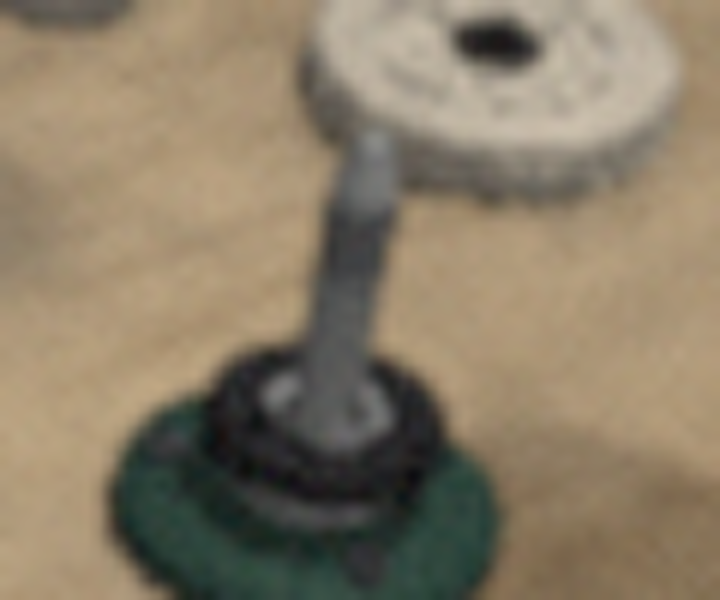

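Flange lies flat on the seat, matching the predicted outline. Sisal next.

Request:
{"fn": "jog_arm", "kwargs": {
  "motion": [
    {"offset": [-0.5, -0.7, 40], "roll": 0.008, "hand": 78},
    {"offset": [-0.5, -0.7, 80], "roll": 0.008, "hand": 78},
    {"offset": [-0.5, -0.7, 115], "roll": 0.008, "hand": 78},
    {"offset": [-0.5, -0.7, 138], "roll": 0.008, "hand": 78},
    {"offset": [-0.5, -0.7, 150], "roll": 0.008, "hand": 78},
    {"offset": [-0.5, -0.7, 155.5], "roll": 0.008, "hand": 78},
    {"offset": [-0.5, -0.7, 155.5], "roll": 0.008, "hand": 78},
    {"offset": [-0.5, -0.7, 155.5], "roll": 0.008, "hand": 78}
  ]
}}

```text
clock: 9.67
tool_pos: [0.4416, 0.0635, 0.0124]
orientation: [-180.0, 0.0, 179.7]
force: [-0.9, -0.3, 0.7]
opening: 0.0779
```

Request:
{"fn": "jog_arm", "kwargs": {
  "motion": [
    {"offset": [0, 0, 0], "roll": 0, "hand": 54},
    {"offset": [0, 0, 0], "roll": 0, "hand": 54},
    {"offset": [0, 0, 0], "roll": 0, "hand": 54},
    {"offset": [0, 0, 0], "roll": 0, "hand": 54},
    {"offset": [0, 0, 0], "roll": 0, "hand": 54},
    {"offset": [0, 0, 0], "roll": 0, "hand": 54},
    {"offset": [0, 0, 0], "roll": 0, "hand": 54}
  ]
}}

```text
clock: 10.25
tool_pos: [0.4415, 0.0644, 0.0123]
orientation: [180.0, 0.0, 179.8]
force: [0.3, -1.8, 4.4]
opening: 0.0559
```

Request:
{"fn": "jog_arm", "kwargs": {
  "motion": [
    {"offset": [0, 0, -40], "roll": 0, "hand": 50},
    {"offset": [0, 0, -80], "roll": 0, "hand": 50},
    {"offset": [0, 0, -115], "roll": 0, "hand": 50},
    {"offset": [0, 0, -115], "roll": 0, "hand": 50},
    {"offset": [0, 0, -115], "roll": 0, "hand": 50}
  ]
}}

```text
clock: 10.67
tool_pos: [0.4423, 0.0652, 0.129]
orientation: [179.8, 0.2, 179.8]
force: [-0.7, -0.7, -1.3]
opening: 0.0558
```

Run:
```python
from h import *
t=snap("scene"); s=snap("top")
p=proj(t,[.4415,.065,.12]); u,v=int(p[0]),int(p[1]); print(u,v, ctrl.get_obs()["opening"])
a=cv2.resize(t["img"][v-45:v+45,u-60:u+60],(400,300),interpolation=cv2.INTER_CUBIC)
p=proj(s,[.4415,.065,.12]); u,v=int(p[0]),int(p[1]); print(u,v)
b=cv2.resize(s["img"][v-45:v+45,u-60:u+60],(400,300),interpolation=cv2.INTER_CUBIC)
cv2.imwrite("pics/g5.png",np.hstack([a,b])[:,:,::-1])
```

```text
269 213 0.055797324941926164
264 224
```

View pics/g5.png

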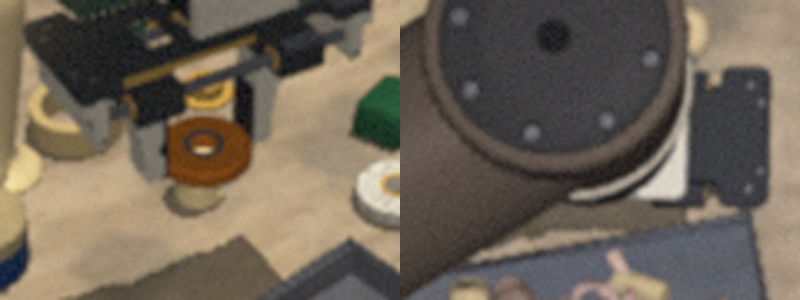

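Sisal held. In the scene crop its bore is at about (270,211) in image coordinates. I'll check its offset from the TCP.

Run:
```python
from h import *
t=snap("scene"); o=ctrl.get_obs(); z=o["tool_pos"][2]; print(o["tool_pos"])
im=t["img"];hsv=cv2.cvtColor(im,cv2.COLOR_RGB2HSV); m=((hsv[...,0]<14)&(hsv[...,1]>150)).astype(np.uint8); m[:180]=0;m[240:]=0;m[:,:240]=0;m[:,300:]=0
cs,_=cv2.findContours(m,cv2.RETR_EXTERNAL,cv2.CHAIN_APPROX_NONE); c=max(cs,key=cv2.contourArea); print(cv2.boundingRect(c),cv2.fitEllipse(c))
for zz in(z-.012,z-.006,z): print(zz,ray(t,269.9,210.9,zz).round(4))
for dx in(0,-.02): 
    P=np.array([proj(t,[o["tool_pos"][0]+dx+.03*np.cos(a),.065+.03*np.sin(a),zz]) for a in np.linspace(0,6.28,60) for zz in(z-.012,z)]);print(dx,P.min(0).round(),P.max(0).round())
```

```text
[0.44041258 0.06399948 0.12603716]
(260, 207, 3, 16) ((260.9477844238281, 214.6483917236328), (2.17513108253479, 19.130245208740234), 179.48350524902344)
0.1140371576616359 [0.4533 0.0567 0.114 ]
0.12003715766163589 [0.447  0.0604 0.12  ]
0.1260371576616359 [0.4406 0.064  0.126 ]
0 [255. 202.] [284. 225.]
-0.02 [260. 207.] [289. 231.]
```

The bore ray gives (440.6, 64.0), equal to the TCP, so the part is centred. Carrying it to the stand.

Request:
{"fn": "jog_arm", "kwargs": {
  "motion": [
    {"offset": [0, -40, 0], "roll": 0, "hand": 50},
    {"offset": [-1, -80, 0], "roll": -0.003, "hand": 50},
    {"offset": [-1, -120, 0], "roll": -0.003, "hand": 50},
    {"offset": [-1, -160, 0], "roll": -0.003, "hand": 50},
    {"offset": [-2, -200, 0], "roll": -0.003, "hand": 50},
    {"offset": [-2, -240, 0], "roll": -0.003, "hand": 50},
    {"offset": [-2.5, -280, 0], "roll": -0.003, "hand": 50},
    {"offset": [-2.5, -310, 0], "roll": -0.003, "hand": 50},
    {"offset": [-2.5, -325, 0], "roll": -0.003, "hand": 50},
    {"offset": [-2.5, -330, 0], "roll": -0.003, "hand": 50},
    {"offset": [-2.5, -330, 0], "roll": -0.003, "hand": 50},
    {"offset": [-2.5, -330, 0], "roll": -0.003, "hand": 50},
    {"offset": [-2.5, -330, 0], "roll": -0.003, "hand": 50}
  ]
}}

```text
clock: 11.9
tool_pos: [0.4425, -0.2646, 0.1265]
orientation: [180.0, -0.1, -180.0]
force: [-0.2, -0.3, -0.2]
opening: 0.0561
```

Request:
{"fn": "jog_arm", "kwargs": {
  "motion": [
    {"offset": [0, 0, 0], "roll": 0, "hand": 50},
    {"offset": [0, 0, 0], "roll": 0, "hand": 50}
  ]
}}

```text
clock: 12.07
tool_pos: [0.443, -0.2647, 0.1272]
orientation: [180.0, 0.0, -179.9]
force: [-0.6, -0.8, -0.6]
opening: 0.0559
```

Request:
{"fn": "jog_arm", "kwargs": {
  "motion": [
    {"offset": [0.5, -1, 6], "roll": 0, "hand": 50},
    {"offset": [0.5, -1, 12], "roll": 0, "hand": 50},
    {"offset": [0.5, -1, 17], "roll": 0, "hand": 50},
    {"offset": [0.5, -1, 21], "roll": 0, "hand": 50},
    {"offset": [0.5, -1, 25], "roll": 0, "hand": 50},
    {"offset": [0.5, -1, 25], "roll": 0, "hand": 50}
  ]
}}

```text
clock: 12.57
tool_pos: [0.4417, -0.2665, 0.101]
orientation: [180.0, -0.1, 180.0]
force: [-0.6, -0.6, -0.5]
opening: 0.0561
```

Request:
{"fn": "jog_arm", "kwargs": {
  "motion": [
    {"offset": [0, 0, 4], "roll": 0, "hand": 50},
    {"offset": [0, 0, 8], "roll": 0, "hand": 50},
    {"offset": [0, 0, 12], "roll": 0, "hand": 50},
    {"offset": [0, 0, 16], "roll": 0, "hand": 50},
    {"offset": [0, 0, 20], "roll": 0, "hand": 50},
    {"offset": [0, 0, 20], "roll": 0, "hand": 50}
  ]
}}

```text
clock: 13.07
tool_pos: [0.4429, -0.2663, 0.0814]
orientation: [180.0, 0.1, 180.0]
force: [4.3, 3.4, -4.2]
opening: 0.0561
```

Request:
{"fn": "jog_arm", "kwargs": {
  "motion": [
    {"offset": [-0.8, 0.8, 0], "roll": 0, "hand": 50},
    {"offset": [-0.8, 0.8, 0], "roll": 0, "hand": 50},
    {"offset": [-0.8, 0.8, 5], "roll": 0, "hand": 50},
    {"offset": [-0.8, 0.8, 10], "roll": 0, "hand": 50},
    {"offset": [-0.8, 0.8, 10], "roll": 0, "hand": 50}
  ]
}}

```text
clock: 13.48
tool_pos: [0.4427, -0.2658, 0.071]
orientation: [180.0, -0.0, 180.0]
force: [0.8, -0.1, -1.1]
opening: 0.056
```

Request:
{"fn": "jog_arm", "kwargs": {
  "motion": [
    {"offset": [0, 0, 4], "roll": 0, "hand": 50},
    {"offset": [0, 0, 8], "roll": 0, "hand": 50},
    {"offset": [0, 0, 12], "roll": 0, "hand": 50},
    {"offset": [0, 0, 16], "roll": 0, "hand": 50},
    {"offset": [0, 0, 20], "roll": 0, "hand": 50},
    {"offset": [0, 0, 23], "roll": 0, "hand": 50},
    {"offset": [0, 0, 25], "roll": 0, "hand": 50},
    {"offset": [0, 0, 25], "roll": 0, "hand": 50}
  ]
}}

```text
clock: 14.15
tool_pos: [0.4428, -0.2658, 0.0465]
orientation: [180.0, -0.0, 180.0]
force: [0.6, 0.1, -1.1]
opening: 0.0563
```

Request:
{"fn": "jog_arm", "kwargs": {
  "motion": [
    {"offset": [0, 0, 0], "roll": 0, "hand": 76},
    {"offset": [0, 0, 0], "roll": 0, "hand": 76},
    {"offset": [0, 0, 0], "roll": 0, "hand": 76},
    {"offset": [0, 0, 0], "roll": 0, "hand": 76},
    {"offset": [0, 0, 0], "roll": 0, "hand": 76},
    {"offset": [0, 0, -40], "roll": 0, "hand": 76},
    {"offset": [0, 0, -80], "roll": 0, "hand": 76},
    {"offset": [0, 0, -120], "roll": 0, "hand": 76},
    {"offset": [0, 40, -120], "roll": 0, "hand": 60},
    {"offset": [0, 80, -120], "roll": 0, "hand": 56},
    {"offset": [0, 120, -120], "roll": 0, "hand": 56},
    {"offset": [0, 160, -120], "roll": 0, "hand": 56},
    {"offset": [0, 200, -120], "roll": 0, "hand": 56},
    {"offset": [0, 240, -120], "roll": 0, "hand": 56},
    {"offset": [0, 280, -120], "roll": 0, "hand": 56},
    {"offset": [0, 320, -120], "roll": 0, "hand": 56},
    {"offset": [0, 360, -120], "roll": 0, "hand": 56}
  ]
}}

```text
clock: 15.57
tool_pos: [0.4426, 0.0961, 0.1675]
orientation: [180.0, 0.1, -180.0]
force: [1.3, 0.4, -0.1]
opening: 0.056
```

Run:
```python
from h import *
t=snap("scene")
cv2.imwrite("pics/st2.png",cv2.resize(t["img"][165:215,360:420][:,:,::-1],(600,500),interpolation=cv2.INTER_CUBIC))
for z in(.042,.03):
    P=np.array([proj(t,[.443+.03*np.cos(a),-.2655+.03*np.sin(a),z]) for a in np.linspace(0,6.28,60)]); print(z,P.min(0).round(1),P.max(0).round(1))
hsv=cv2.cvtColor(t["img"][165:225,350:420],cv2.COLOR_RGB2HSV); m=((hsv[...,0]<16)&(hsv[...,1]>150)).astype(np.uint8)
x,y,w,h=cv2.boundingRect(m); print("orange",x+350,y+165,x+w+350,y+h+165); print(ctrl.get_obs()["tool_pos"])
```

```text
0.042 [374.1 186.9] [399.1 201.8]
0.03 [373.5 190.8] [398.3 205.7]
orange 376 189 400 207
[0.44413346 0.10150535 0.16789414]
```

View pics/st2.png

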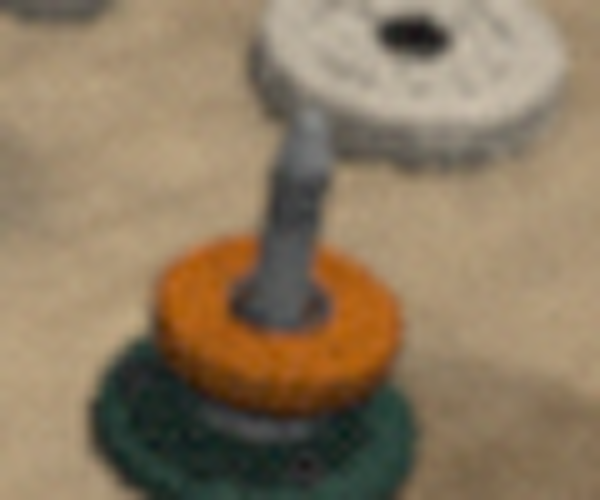

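Sisal is seated: its outline is within 1–2 px of the prediction, the same bias as for the foot. On to the spacer.

Request:
{"fn": "jog_arm", "kwargs": {
  "motion": [
    {"offset": [-2, 40, 0], "roll": 0, "hand": 56},
    {"offset": [-4, 80, 0], "roll": 0, "hand": 56},
    {"offset": [-6, 120, 0], "roll": 0, "hand": 56},
    {"offset": [-6, 150, 20], "roll": 0, "hand": 56},
    {"offset": [-6, 165, 50], "roll": 0, "hand": 56},
    {"offset": [-6, 169, 80], "roll": 0, "hand": 56},
    {"offset": [-6, 169, 90], "roll": 0, "hand": 56},
    {"offset": [-6, 169, 90], "roll": 0, "hand": 56},
    {"offset": [-6, 169, 90], "roll": 0, "hand": 56}
  ]
}}

```text
clock: 16.37
tool_pos: [0.4493, 0.2626, 0.0774]
orientation: [-179.9, -0.0, 180.0]
force: [0.4, 0.2, 0.8]
opening: 0.0557
```

Request:
{"fn": "jog_arm", "kwargs": {
  "motion": [
    {"offset": [0, 0, 0], "roll": 0, "hand": 56}
  ]
}}

```text
clock: 16.45
tool_pos: [0.45, 0.2633, 0.0787]
orientation: [179.9, 0.1, 180.0]
force: [0.6, -0.4, 1.2]
opening: 0.0561
```

Request:
{"fn": "jog_arm", "kwargs": {
  "motion": [
    {"offset": [0, 1, 30], "roll": 0, "hand": 56},
    {"offset": [0, 1, 50], "roll": 0, "hand": 56},
    {"offset": [0, 1, 60], "roll": 0, "hand": 56},
    {"offset": [0, 1, 65.5], "roll": 0, "hand": 56},
    {"offset": [0, 1, 65.5], "roll": 0, "hand": 56},
    {"offset": [0, 1, 65.5], "roll": 0, "hand": 40},
    {"offset": [0, 1, 65.5], "roll": 0, "hand": 26},
    {"offset": [0, 1, 65.5], "roll": 0, "hand": 26},
    {"offset": [0, 1, 65.5], "roll": 0, "hand": 26},
    {"offset": [0, 1, 65.5], "roll": 0, "hand": 26},
    {"offset": [0, 1, 65.5], "roll": 0, "hand": 26},
    {"offset": [0, 1, 65.5], "roll": 0, "hand": 26}
  ]
}}

```text
clock: 17.45
tool_pos: [0.4494, 0.2645, 0.0122]
orientation: [180.0, 0.0, -180.0]
force: [-1.4, -0.5, 7.2]
opening: 0.031
```

Request:
{"fn": "jog_arm", "kwargs": {
  "motion": [
    {"offset": [0, 0, -40], "roll": 0, "hand": 26},
    {"offset": [0, 0, -80], "roll": 0, "hand": 26},
    {"offset": [0, 0, -116], "roll": 0, "hand": 26},
    {"offset": [0, 0, -116], "roll": 0, "hand": 26},
    {"offset": [0, 0, -116], "roll": 0, "hand": 26}
  ]
}}

```text
clock: 17.87
tool_pos: [0.45, 0.2653, 0.13]
orientation: [179.8, 0.2, 180.0]
force: [-1.2, 0.3, -1.1]
opening: 0.031
```

Request:
{"fn": "jog_arm", "kwargs": {
  "motion": [
    {"offset": [0, -40, 0], "roll": 0, "hand": 26},
    {"offset": [1, -80, 0], "roll": 0, "hand": 26},
    {"offset": [1, -120, 0], "roll": 0, "hand": 26},
    {"offset": [2, -160, 0], "roll": 0, "hand": 26},
    {"offset": [2, -200, 0], "roll": 0, "hand": 26},
    {"offset": [3, -240, 0], "roll": 0, "hand": 26},
    {"offset": [3, -280, 0], "roll": 0, "hand": 26},
    {"offset": [4, -320, 0], "roll": 0, "hand": 26},
    {"offset": [4, -360, 0], "roll": 0, "hand": 26},
    {"offset": [5, -400, 0], "roll": 0, "hand": 26},
    {"offset": [5, -440, 0], "roll": 0, "hand": 26},
    {"offset": [6, -480, 0], "roll": 0, "hand": 26},
    {"offset": [6.5, -510, 0], "roll": 0, "hand": 26},
    {"offset": [6.5, -525, 0], "roll": 0, "hand": 26},
    {"offset": [6.5, -530, 0], "roll": 0, "hand": 26},
    {"offset": [6.5, -530, 0], "roll": 0, "hand": 26},
    {"offset": [6.5, -530, 0], "roll": 0, "hand": 26},
    {"offset": [6.5, -530, 0], "roll": 0, "hand": 26}
  ]
}}

```text
clock: 19.37
tool_pos: [0.4423, -0.2648, 0.1271]
orientation: [180.0, -0.0, -180.0]
force: [-0.2, 0.1, 0.2]
opening: 0.0311
```

Request:
{"fn": "jog_arm", "kwargs": {
  "motion": [
    {"offset": [0, 0, 0], "roll": 0, "hand": 26},
    {"offset": [0, 0, 0], "roll": 0, "hand": 26}
  ]
}}

```text
clock: 19.53
tool_pos: [0.4428, -0.2649, 0.1277]
orientation: [180.0, 0.0, -179.9]
force: [-0.6, -0.5, 0.1]
opening: 0.0308
```

Request:
{"fn": "jog_arm", "kwargs": {
  "motion": [
    {"offset": [-0.3, -0.5, 6], "roll": 0, "hand": 26},
    {"offset": [-0.3, -0.5, 12], "roll": 0, "hand": 26},
    {"offset": [-0.3, -0.5, 18], "roll": 0, "hand": 26},
    {"offset": [-0.3, -0.5, 22], "roll": 0, "hand": 26},
    {"offset": [-0.3, -0.5, 26], "roll": 0, "hand": 26},
    {"offset": [-0.3, -0.5, 26], "roll": 0, "hand": 26}
  ]
}}

```text
clock: 20.03
tool_pos: [0.4422, -0.2662, 0.1004]
orientation: [180.0, -0.1, 180.0]
force: [0.0, -0.2, -0.2]
opening: 0.0308
```

Request:
{"fn": "jog_arm", "kwargs": {
  "motion": [
    {"offset": [0, 0, 4], "roll": 0, "hand": 26},
    {"offset": [0, 0, 8], "roll": 0, "hand": 26},
    {"offset": [0, 0, 12], "roll": 0, "hand": 26},
    {"offset": [0, 0, 16], "roll": 0, "hand": 26},
    {"offset": [0, 0, 16], "roll": 0, "hand": 26}
  ]
}}

```text
clock: 20.45
tool_pos: [0.4423, -0.2662, 0.0846]
orientation: [180.0, -0.1, 180.0]
force: [-0.6, 0.1, -0.5]
opening: 0.0307
```

Request:
{"fn": "jog_arm", "kwargs": {
  "motion": [
    {"offset": [0, 0.3, 5], "roll": 0, "hand": 26},
    {"offset": [0, 0.3, 10], "roll": 0, "hand": 26},
    {"offset": [0, 0.3, 15], "roll": 0, "hand": 26},
    {"offset": [0, 0.3, 20], "roll": 0, "hand": 26},
    {"offset": [0, 0.3, 25], "roll": 0, "hand": 26},
    {"offset": [0, 0.3, 28], "roll": 0, "hand": 26},
    {"offset": [0, 0.3, 28], "roll": 0, "hand": 26}
  ]
}}

```text
clock: 21.03
tool_pos: [0.4424, -0.2659, 0.0567]
orientation: [180.0, -0.1, 180.0]
force: [-0.6, 0.2, -0.2]
opening: 0.0308
```

Request:
{"fn": "jog_arm", "kwargs": {
  "motion": [
    {"offset": [0, 0, 1], "roll": 0, "hand": 26},
    {"offset": [0, 0, 2], "roll": 0, "hand": 26},
    {"offset": [0, 0, 2], "roll": 0, "hand": 26}
  ]
}}

```text
clock: 21.28
tool_pos: [0.4429, -0.266, 0.0556]
orientation: [-180.0, 0.0, 180.0]
force: [0.3, 0.1, -0.1]
opening: 0.0311
```

Request:
{"fn": "jog_arm", "kwargs": {
  "motion": [
    {"offset": [0, 0, 1], "roll": 0, "hand": 26},
    {"offset": [0, 0, 2], "roll": 0, "hand": 26},
    {"offset": [0, 0, 2], "roll": 0, "hand": 26}
  ]
}}

```text
clock: 21.53
tool_pos: [0.4431, -0.2661, 0.0542]
orientation: [-180.0, 0.0, -180.0]
force: [-1.8, 1.2, 6.4]
opening: 0.031
```

Seated with 6 N contact at the expected height. Release, then go to the cotton buff.

Request:
{"fn": "jog_arm", "kwargs": {
  "motion": [
    {"offset": [0, 0, -0.5], "roll": 0, "hand": 50},
    {"offset": [0, 0, -0.5], "roll": 0, "hand": 50},
    {"offset": [0, 0, -0.5], "roll": 0, "hand": 50},
    {"offset": [0, 0, -0.5], "roll": 0, "hand": 50},
    {"offset": [0, 0, -0.5], "roll": 0, "hand": 50},
    {"offset": [0, 0, -40], "roll": 0, "hand": 60},
    {"offset": [0, 0, -80], "roll": 0, "hand": 78},
    {"offset": [0, 0, -110], "roll": 0, "hand": 78},
    {"offset": [-4, 40, -110], "roll": 0, "hand": 78},
    {"offset": [-8, 80, -110], "roll": 0, "hand": 78},
    {"offset": [-12, 120, -110], "roll": 0, "hand": 78},
    {"offset": [-12, 155, -110], "roll": 0, "hand": 78},
    {"offset": [-12, 166, -80], "roll": 0, "hand": 78},
    {"offset": [-12, 166, -50], "roll": 0, "hand": 78},
    {"offset": [-12, 166, -30], "roll": 0, "hand": 78},
    {"offset": [-12, 166, -30], "roll": 0, "hand": 78},
    {"offset": [-12, 166, -30], "roll": 0, "hand": 78}
  ]
}}

```text
clock: 22.95
tool_pos: [0.4544, -0.1002, 0.0832]
orientation: [-180.0, -0.1, -180.0]
force: [0.7, 0.8, 0.5]
opening: 0.0779
```

Request:
{"fn": "jog_arm", "kwargs": {
  "motion": [
    {"offset": [0, 0, 0], "roll": 0, "hand": 78}
  ]
}}

```text
clock: 23.03
tool_pos: [0.4557, -0.1002, 0.0846]
orientation: [-180.0, 0.1, 180.0]
force: [-0.3, -0.8, 0.4]
opening: 0.0782
```

Request:
{"fn": "jog_arm", "kwargs": {
  "motion": [
    {"offset": [0, 0.5, 35], "roll": 0, "hand": 78},
    {"offset": [0, 0.5, 55], "roll": 0, "hand": 78},
    {"offset": [0, 0.5, 66], "roll": 0, "hand": 78},
    {"offset": [0, 0.5, 71.5], "roll": 0, "hand": 78},
    {"offset": [0, 0.5, 71.5], "roll": 0, "hand": 78},
    {"offset": [0, 0.5, 71.5], "roll": 0, "hand": 66},
    {"offset": [0, 0.5, 71.5], "roll": 0, "hand": 50},
    {"offset": [0, 0.5, 71.5], "roll": 0, "hand": 50},
    {"offset": [0, 0.5, 71.5], "roll": 0, "hand": 50},
    {"offset": [0, 0.5, 71.5], "roll": 0, "hand": 50},
    {"offset": [0, 0.5, 71.5], "roll": 0, "hand": 50},
    {"offset": [0, 0.5, 71.5], "roll": 0, "hand": 50}
  ]
}}

```text
clock: 24.03
tool_pos: [0.4556, -0.0994, 0.013]
orientation: [180.0, 0.1, -180.0]
force: [-0.5, 0.1, 7.1]
opening: 0.0571
```

Request:
{"fn": "jog_arm", "kwargs": {
  "motion": [
    {"offset": [0, 0, -40], "roll": 0, "hand": 50},
    {"offset": [0, 0, -80], "roll": 0, "hand": 50},
    {"offset": [0, 0, -116], "roll": 0, "hand": 50},
    {"offset": [0, 0, -116], "roll": 0, "hand": 50},
    {"offset": [0, 0, -116], "roll": 0, "hand": 50}
  ]
}}

```text
clock: 24.45
tool_pos: [0.4563, -0.0992, 0.1306]
orientation: [179.9, 0.3, 180.0]
force: [-0.8, 0.4, -0.9]
opening: 0.0573
```

Run:
```python
from h import *
t=snap("scene"); print(ctrl.get_obs()["tool_pos"])
u,v=map(int,proj(t,[.455,-.1,.12])); a=cv2.resize(t["img"][v-40:v+40,u-40:u+40],(400,400),interpolation=cv2.INTER_CUBIC); print(u,v)
u,v=map(int,proj(t,[.443,-.2655,.05])); b=cv2.resize(t["img"][v-25:v+25,u-25:u+25],(400,400),interpolation=cv2.INTER_CUBIC); print(u,v)
cv2.imwrite("pics/g6.png",np.hstack([a,b])[:,:,::-1])
```

```text
[ 0.45506572 -0.09934828  0.1288761 ]
330 185
387 191
```

View pics/g6.png

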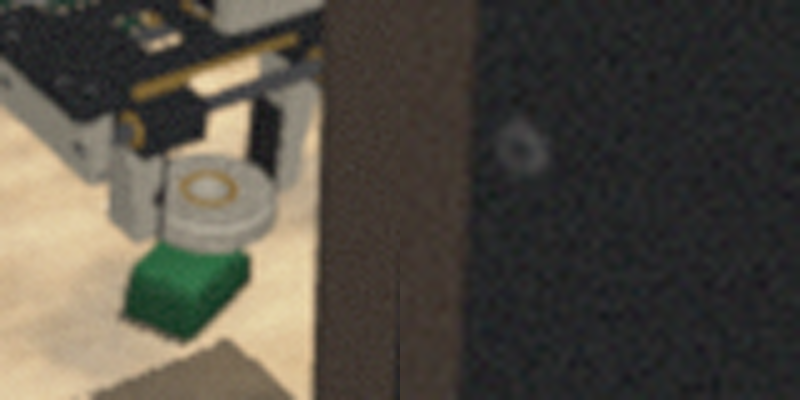

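Cotton buff held level and centred (bore about (331.6,182.5), as predicted within the known bias). The stand is hidden by the arm. Continuing to the stand.

Request:
{"fn": "jog_arm", "kwargs": {
  "motion": [
    {"offset": [3, -40, 0], "roll": 0, "hand": 50},
    {"offset": [6, -80, 0], "roll": 0, "hand": 50},
    {"offset": [9, -120, 0], "roll": 0, "hand": 50},
    {"offset": [12, -150, 0], "roll": 0, "hand": 50},
    {"offset": [12, -162, 0], "roll": 0, "hand": 50},
    {"offset": [12, -166, 0], "roll": 0, "hand": 50},
    {"offset": [12, -166, 0], "roll": 0, "hand": 50},
    {"offset": [12, -166, 0], "roll": 0, "hand": 50},
    {"offset": [12, -166, 6], "roll": 0, "hand": 50},
    {"offset": [12, -166, 12], "roll": 0, "hand": 50},
    {"offset": [12, -166, 18], "roll": 0, "hand": 50},
    {"offset": [12, -166, 24], "roll": 0, "hand": 50},
    {"offset": [12, -166, 27], "roll": 0, "hand": 50},
    {"offset": [12, -166, 27], "roll": 0, "hand": 50},
    {"offset": [12, -166, 27], "roll": 0, "hand": 50}
  ]
}}

```text
clock: 25.75
tool_pos: [0.4428, -0.2654, 0.1008]
orientation: [180.0, -0.0, -180.0]
force: [-0.2, 0.2, 0.0]
opening: 0.0572
```

Request:
{"fn": "jog_arm", "kwargs": {
  "motion": [
    {"offset": [0, 0, 4], "roll": 0, "hand": 50},
    {"offset": [0, 0, 8], "roll": 0, "hand": 50},
    {"offset": [0, 0, 12], "roll": 0, "hand": 50},
    {"offset": [0, 0, 16], "roll": 0, "hand": 50},
    {"offset": [0, 0, 16], "roll": 0, "hand": 50}
  ]
}}

```text
clock: 26.17
tool_pos: [0.443, -0.2655, 0.0843]
orientation: [180.0, -0.0, 180.0]
force: [0.8, 0.6, -1.0]
opening: 0.0573
```

Seat TCP is about 66.8 (underside 54). Down 15, then feel for contact.

Request:
{"fn": "jog_arm", "kwargs": {
  "motion": [
    {"offset": [-0.3, 0, 5], "roll": 0, "hand": 50},
    {"offset": [-0.3, 0, 10], "roll": 0, "hand": 50},
    {"offset": [-0.3, 0, 14], "roll": 0, "hand": 50},
    {"offset": [-0.3, 0, 16], "roll": 0, "hand": 50},
    {"offset": [-0.3, 0, 16], "roll": 0, "hand": 50}
  ]
}}

```text
clock: 26.58
tool_pos: [0.443, -0.2655, 0.0684]
orientation: [180.0, -0.0, 180.0]
force: [0.3, -0.5, -0.8]
opening: 0.0569
```

Request:
{"fn": "jog_arm", "kwargs": {
  "motion": [
    {"offset": [0, 0, 1], "roll": 0, "hand": 50},
    {"offset": [0, 0, 2], "roll": 0, "hand": 50},
    {"offset": [0, 0, 2], "roll": 0, "hand": 50}
  ]
}}

```text
clock: 26.83
tool_pos: [0.4431, -0.2655, 0.0671]
orientation: [180.0, -0.0, 180.0]
force: [-0.3, -0.0, -0.8]
opening: 0.0572
```

Request:
{"fn": "jog_arm", "kwargs": {
  "motion": [
    {"offset": [0, 0, 0.8], "roll": 0, "hand": 50},
    {"offset": [0, 0, 1.5], "roll": 0, "hand": 50},
    {"offset": [0, 0, 1.5], "roll": 0, "hand": 50}
  ]
}}

```text
clock: 27.08
tool_pos: [0.4433, -0.2656, 0.0669]
orientation: [-180.0, 0.0, -180.0]
force: [-3.8, 3.2, 13.4]
opening: 0.0574
```

Seated (13 N contact). Release and go for the hub flange.

Request:
{"fn": "jog_arm", "kwargs": {
  "motion": [
    {"offset": [0, 0, -0.8], "roll": 0, "hand": 76},
    {"offset": [0, 0, -0.8], "roll": 0, "hand": 76},
    {"offset": [0, 0, -0.8], "roll": 0, "hand": 76},
    {"offset": [0, 0, -0.8], "roll": 0, "hand": 76},
    {"offset": [0, 0, -0.8], "roll": 0, "hand": 76},
    {"offset": [0, 0, -40], "roll": 0, "hand": 76},
    {"offset": [0, 0, -80], "roll": 0, "hand": 70},
    {"offset": [0, 0, -110], "roll": 0, "hand": 56},
    {"offset": [-26, 31, -110], "roll": 0, "hand": 56},
    {"offset": [-52, 62, -110], "roll": 0, "hand": 56},
    {"offset": [-78, 93, -110], "roll": 0, "hand": 56},
    {"offset": [-104, 124, -110], "roll": 0, "hand": 56},
    {"offset": [-130, 155, -110], "roll": 0, "hand": 56},
    {"offset": [-156, 186, -110], "roll": 0, "hand": 56},
    {"offset": [-178, 210, -110], "roll": 0, "hand": 56},
    {"offset": [-187.5, 221.5, -110], "roll": 0, "hand": 56},
    {"offset": [-187.5, 221.5, -110], "roll": 0, "hand": 56},
    {"offset": [-187.5, 221.5, -110], "roll": 0, "hand": 56},
    {"offset": [-187.5, 221.5, -110], "roll": 0, "hand": 56}
  ]
}}

```text
clock: 28.67
tool_pos: [0.63, -0.0446, 0.1752]
orientation: [-180.0, -0.1, 180.0]
force: [-1.2, -1.2, 0.1]
opening: 0.0559
```

Run:
```python
from h import *
t=snap("scene"); print(ctrl.get_obs()["tool_pos"])
u,v=map(int,proj(t,[.63,-.0,.06])); a=cv2.resize(t["img"][v-75:v+75,u-75:u+75],(400,400),interpolation=cv2.INTER_CUBIC); print(u,v)
u,v=map(int,proj(t,[.443,-.2655,.05])); b=cv2.resize(t["img"][v-25:v+25,u-25:u+25],(400,400),interpolation=cv2.INTER_CUBIC); print(u,v)
cv2.imwrite("pics/g7.png",np.hstack([a,b])[:,:,::-1])
```

```text
[ 0.62990003 -0.04488935  0.17541281]
254 181
387 191
```

View pics/g7.png

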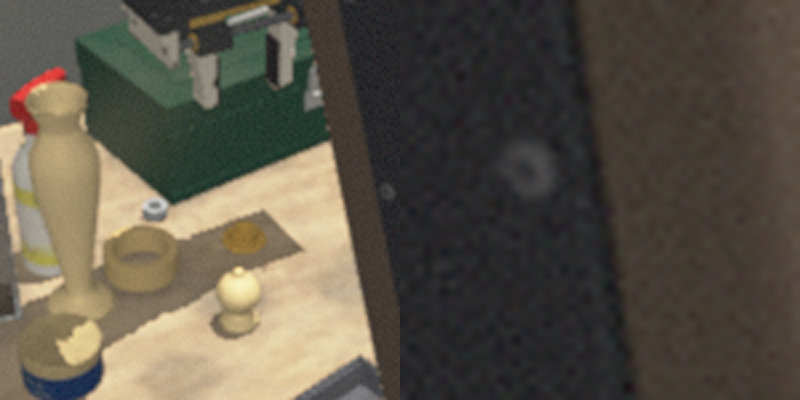

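Vase, ring and toolbox are clear of the hand; the flange lies at crop (243,237), under the jaws. Descending to grip the hub, tips just above the rim.

Request:
{"fn": "jog_arm", "kwargs": {
  "motion": [
    {"offset": [-0.9, 0.8, 40], "roll": 0, "hand": 56},
    {"offset": [-0.9, 0.8, 80], "roll": 0, "hand": 56},
    {"offset": [-0.9, 0.8, 115], "roll": 0, "hand": 56},
    {"offset": [-0.9, 0.8, 140], "roll": 0, "hand": 56},
    {"offset": [-0.9, 0.8, 152], "roll": 0, "hand": 56},
    {"offset": [-0.9, 0.8, 158], "roll": 0, "hand": 56},
    {"offset": [-0.9, 0.8, 158], "roll": 0, "hand": 56},
    {"offset": [-0.9, 0.8, 158], "roll": 0, "hand": 56}
  ]
}}

```text
clock: 29.38
tool_pos: [0.6325, -0.0435, 0.019]
orientation: [180.0, 0.1, 180.0]
force: [-0.2, 0.4, 0.8]
opening: 0.0559
```

Request:
{"fn": "jog_arm", "kwargs": {
  "motion": [
    {"offset": [0, 0, 0], "roll": 0, "hand": 56}
  ]
}}

```text
clock: 29.47
tool_pos: [0.6329, -0.0432, 0.0196]
orientation: [180.0, 0.2, 180.0]
force: [0.2, 0.4, -0.2]
opening: 0.0561
```

Request:
{"fn": "jog_arm", "kwargs": {
  "motion": [
    {"offset": [1, 0, 1.5], "roll": 0, "hand": 56},
    {"offset": [1, 0, 1.5], "roll": 0, "hand": 40},
    {"offset": [1, 0, 1.5], "roll": 0, "hand": 22},
    {"offset": [1, 0, 1.5], "roll": 0, "hand": 22},
    {"offset": [1, 0, 1.5], "roll": 0, "hand": 22},
    {"offset": [1, 0, 1.5], "roll": 0, "hand": 22},
    {"offset": [1, 0, 1.5], "roll": 0, "hand": 22},
    {"offset": [1, 0, 1.5], "roll": 0, "hand": 22},
    {"offset": [1, 0, 1.5], "roll": 0, "hand": 22},
    {"offset": [1, 0, 1.5], "roll": 0, "hand": 22}
  ]
}}

```text
clock: 30.3
tool_pos: [0.6307, -0.0432, 0.0162]
orientation: [-180.0, 0.0, 180.0]
force: [-0.7, -0.5, 1.6]
opening: 0.0265
```

Request:
{"fn": "jog_arm", "kwargs": {
  "motion": [
    {"offset": [0, 0, -40], "roll": 0, "hand": 22},
    {"offset": [0, 0, -80], "roll": 0, "hand": 22},
    {"offset": [0, 0, -118], "roll": 0, "hand": 22},
    {"offset": [26, -31, -118], "roll": 0, "hand": 22},
    {"offset": [52, -62, -118], "roll": 0, "hand": 22},
    {"offset": [78, -93, -118], "roll": 0, "hand": 22},
    {"offset": [104, -124, -118], "roll": 0, "hand": 22},
    {"offset": [130, -155, -118], "roll": 0, "hand": 22},
    {"offset": [156, -186, -118], "roll": 0, "hand": 22},
    {"offset": [178, -211, -118], "roll": 0, "hand": 22},
    {"offset": [187.5, -222.3, -118], "roll": 0, "hand": 22},
    {"offset": [187.5, -222.3, -118], "roll": 0, "hand": 22},
    {"offset": [187.5, -222.3, -118], "roll": 0, "hand": 22},
    {"offset": [187.5, -222.3, -118], "roll": 0, "hand": 22},
    {"offset": [187.5, -222.3, -118], "roll": 0, "hand": 22}
  ]
}}

```text
clock: 31.55
tool_pos: [0.4437, -0.265, 0.134]
orientation: [180.0, 0.0, -180.0]
force: [0.2, 0.2, -2.2]
opening: 0.0268
```

Request:
{"fn": "jog_arm", "kwargs": {
  "motion": [
    {"offset": [0, 0, 0], "roll": 0, "hand": 22},
    {"offset": [0, 0, 0], "roll": 0, "hand": 22}
  ]
}}

```text
clock: 31.72
tool_pos: [0.4436, -0.2649, 0.1339]
orientation: [180.0, -0.0, -179.9]
force: [0.5, 0.3, -1.2]
opening: 0.0263
```

Request:
{"fn": "jog_arm", "kwargs": {
  "motion": [
    {"offset": [0.4, -0.6, 6], "roll": 0, "hand": 22},
    {"offset": [0.4, -0.6, 12], "roll": 0, "hand": 22},
    {"offset": [0.4, -0.6, 18], "roll": 0, "hand": 22},
    {"offset": [0.4, -0.6, 24], "roll": 0, "hand": 22},
    {"offset": [0.4, -0.6, 28], "roll": 0, "hand": 22},
    {"offset": [0.4, -0.6, 28], "roll": 0, "hand": 22}
  ]
}}

```text
clock: 32.22
tool_pos: [0.4419, -0.266, 0.1047]
orientation: [180.0, -0.1, 180.0]
force: [0.5, -0.4, -0.9]
opening: 0.0262
```

Request:
{"fn": "jog_arm", "kwargs": {
  "motion": [
    {"offset": [0, 0, 4], "roll": 0, "hand": 22},
    {"offset": [0, 0, 8], "roll": 0, "hand": 22},
    {"offset": [0, 0, 12], "roll": 0, "hand": 22},
    {"offset": [0, 0, 16], "roll": 0, "hand": 22},
    {"offset": [0, 0, 16], "roll": 0, "hand": 22}
  ]
}}

```text
clock: 32.63
tool_pos: [0.4421, -0.266, 0.0892]
orientation: [180.0, -0.1, 180.0]
force: [-0.0, -0.8, -1.7]
opening: 0.0262
```

Underside about 73; seat at TCP about 84.2.

Request:
{"fn": "jog_arm", "kwargs": {
  "motion": [
    {"offset": [-0.5, 0.3, 2], "roll": 0, "hand": 22},
    {"offset": [-0.5, 0.3, 3.5], "roll": 0, "hand": 22},
    {"offset": [-0.5, 0.3, 3.5], "roll": 0, "hand": 22}
  ]
}}

```text
clock: 32.88
tool_pos: [0.4432, -0.2658, 0.0864]
orientation: [180.0, -0.0, 180.0]
force: [-0.1, 0.4, -0.8]
opening: 0.0264
```

Request:
{"fn": "jog_arm", "kwargs": {
  "motion": [
    {"offset": [0, 0, 1], "roll": 0, "hand": 22},
    {"offset": [0, 0, 2], "roll": 0, "hand": 22},
    {"offset": [0, 0, 2], "roll": 0, "hand": 22}
  ]
}}

```text
clock: 33.13
tool_pos: [0.4431, -0.2658, 0.0845]
orientation: [180.0, -0.0, 180.0]
force: [0.3, 0.0, -0.9]
opening: 0.0265
```

Request:
{"fn": "jog_arm", "kwargs": {
  "motion": [
    {"offset": [0, 0, 0.8], "roll": 0, "hand": 22},
    {"offset": [0, 0, 1.5], "roll": 0, "hand": 22},
    {"offset": [0, 0, 1.5], "roll": 0, "hand": 22}
  ]
}}

```text
clock: 33.38
tool_pos: [0.4435, -0.266, 0.0841]
orientation: [-180.0, 0.0, -180.0]
force: [-2.6, 2.0, 9.4]
opening: 0.0265
```

Seated (9 N at the expected height). Release, back off, and check.

Request:
{"fn": "jog_arm", "kwargs": {
  "motion": [
    {"offset": [0, 0, -0.8], "roll": 0, "hand": 60},
    {"offset": [0, 0, -0.8], "roll": 0, "hand": 60},
    {"offset": [0, 0, -0.8], "roll": 0, "hand": 60},
    {"offset": [0, 0, -0.8], "roll": 0, "hand": 60},
    {"offset": [0, 0, -0.8], "roll": 0, "hand": 60},
    {"offset": [0, 0, -40], "roll": 0, "hand": 60},
    {"offset": [0, 0, -80], "roll": 0, "hand": 60},
    {"offset": [0, 0, -110], "roll": 0, "hand": 60},
    {"offset": [0, 40, -110], "roll": 0, "hand": 60},
    {"offset": [0, 80, -110], "roll": 0, "hand": 60},
    {"offset": [0, 120, -110], "roll": 0, "hand": 60},
    {"offset": [0, 160, -110], "roll": 0, "hand": 60},
    {"offset": [0, 200, -110], "roll": 0, "hand": 60},
    {"offset": [0, 240, -110], "roll": 0, "hand": 60},
    {"offset": [0, 280, -110], "roll": 0, "hand": 60},
    {"offset": [0, 320, -110], "roll": 0, "hand": 60},
    {"offset": [0, 340, -110], "roll": 0, "hand": 60},
    {"offset": [0, 340, -110], "roll": 0, "hand": 60},
    {"offset": [0, 340, -110], "roll": 0, "hand": 60}
  ]
}}

```text
clock: 34.97
tool_pos: [0.4431, 0.0752, 0.1929]
orientation: [-180.0, -0.0, -179.9]
force: [1.3, -0.6, -0.8]
opening: 0.0599
```

Run:
```python
from h import *
t=snap("scene"); s=snap("top")
u,v=map(int,proj(t,[.443,-.2655,.055])); a=cv2.resize(t["img"][v-25:v+25,u-25:u+25],(400,400),interpolation=cv2.INTER_CUBIC); print(u,v)
b=cv2.resize(s["img"][95:265,50:470],(400,162)); u,v=map(int,proj(s,[.443,-.2655,.08])); c=cv2.resize(s["img"][v-25:v+25,u-42:u+42],(400,238),interpolation=cv2.INTER_CUBIC)
cv2.imwrite("pics/end.png",np.hstack([a,np.vstack([b,c])])[:,:,::-1])
for n,r,z in(("hub top",.014,.082),("rim",.022,.072),("cotton top",.03,.068),("cotton bot",.03,.054),("sisal top",.03,.042)):
    P=np.array([proj(t,[.443+r*np.cos(a),-.2655+r*np.sin(a),z]) for a in np.linspace(0,6.28,60)]); q=8*(P-[362,v*0+int(proj(t,[.443,-.2655,.055])[1])-25]); print(n,q.min(0).round(),q.max(0).round())
```

```text
387 189
hub top [169. 108.] [264. 162.]
rim [137. 119.] [286. 206.]
cotton top [108. 115.] [311. 233.]
cotton bot [102. 152.] [304. 270.]
sisal top [ 97. 183.] [297. 302.]
```

View pics/end.png

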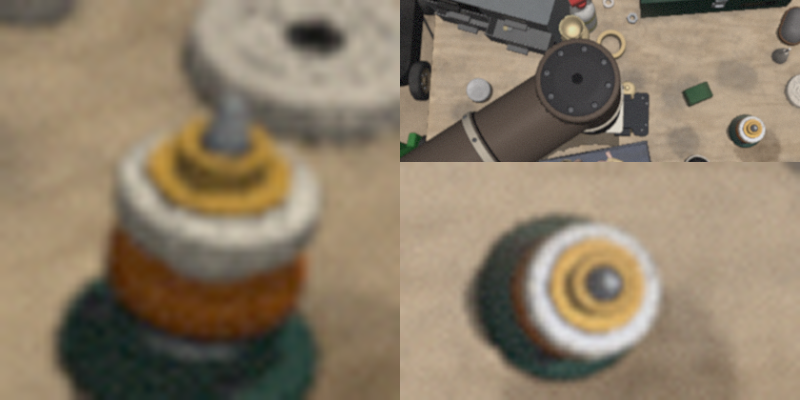

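The pack is complete and level: every outline matches the prediction with one common bias of about 1.3 px. The vase is still standing and the hand is clear. Handing in.

```bash
python3 -c "
from plant import order
print(order.close_job())"
```

```text
the job is handed in; nothing more can be done
None
```

The buffing pack is on the spindle in the order you asked: steel backing flange, sisal buff, spacer, cotton buff, then the brass flange with its hub up. I handed the job in at about 35 s. For the brass flange I took the right-hand one of the two look-alikes.

- **Seating:** I pressed the spacer, cotton buff and brass flange down until they touched, at 6 to 13 N and within about 0.5 mm of the expected heights. The backing flange and sisal buff I let slide down the last 11 mm and 4 mm, because the spindle nose would have hit the gripper body. Pictures taken straight afterwards showed both lying flat.
- **Last pictures:** from both cameras the pack stands free, level and centred. Its outlines match the computed ones except for a constant shift of about 1 to 1.5 pixels in the side view, which I put down to camera calibration. The vase was still standing and untouched.
- **What disagreed or couldn't be checked:** the jaw opening read 1 to 4 mm less than the true part widths, though two of the parts were checked and seen centred in the jaws. The sisal buff briefly touched the spindle at about 5 N sideways and came free after a correction of under 1 mm. The arm hid the spacer after I placed it, so its seating rests on the contact reading and the final stack height.

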